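# Hang the guard rail on the solvent-bottle rack

### The job

Hang the loose guard rail across the front of the solvent-bottle rack: feel its four tabs into the upper slots of the two uprights and hook them in, then press it down gently until both tongues snap in between the orange rollers and both ends sit fully home and level. Do not force it: the tabs bend. Leave the rail hanging by itself, and do not knock or shift the bottles or anything else on the bench.

Things in the scene. Friction and masses are not known exactly. Their poses are not given: they have to be found in the camera images.
- rail_mid (a point): Guard rail (0.44 to 0.72 kg): steel bar 20 mm deep (x), 256 long (y), 30 high (z), a blue connector at each end. Point: centre of the bar, where to pinch it across its 20 mm. At the start the rail stands on its connectors on a 3 mm mat, this point 51 mm above the mat, bar top 66 mm. Axes: x from the rail's front to its back, the way the tabs point; y along the rail to its left end; z up.
- rail_left (a point): On the rail's left connector (36 mm wide, 68 high): on its back face, which comes to lie on the upright, on the tabs' centre line, level with the bar's top face. Lies 14 mm behind (+x), 110 mm left (+y), 15 mm above rail_mid. Axes: x from the rail's front to its back, the way the tabs point; y along the rail to its left end; z up.
- rail_right (a point): The same point at the right connector, mirrored: 220 mm from rail_left, 110 mm right (-y) of rail_mid.
- tab_low (a point): Lower tab of the left connector: point at its root on the back face, under its neck; 48 mm below rail_left. Each connector has two tabs 34 mm one above the other, 6 mm thick (y). Each: a neck 5.5 mm long (x), 8 mm high, then a downward hook 5 mm long, 21 mm high, its toe 13 mm below the neck's underside; 10.5 mm long in all.
- tongue_left (a point): Middle of the left tongue: a round steel bead, 8 mm diameter, 8 mm long (x), hanging on a thin web below the bar, beside the left connector: 36 mm inward (-y) of rail_left, 40 mm below, 9 mm in front of it.
- tongue_right (a point): The same tongue beside the right connector.
- seat_mid (a point): Nominal place of rail_mid when the rail hangs fully home: 14 mm in front of the uprights' faces, midway between them, 123 mm above the bench. CAUTION: the front frame (both uprights with their catches) is clamped by hand and truly sits up to 6 mm left or right (y) of all the nominal points listed here; heights and x are true. Axes: x horizontally into the rack, front to back; y to its left as seen from the robot; z up.
- seat_left (a point): Nominal place of rail_left when home (see seat_mid): front face and centre line of the left front upright, 138 mm above the bench; upright top at 160 mm. It is a white steel channel 36 mm wide, front wall 4 mm. The hooks pass its slots only while the rail is 13 to 17 mm above home; lower they are caught behind the wall. Axes: x horizontally into the rack, front to back; y to its left as seen from the robot; z up.
- seat_right (a point): The same nominal point for the right front upright, 220 mm from seat_left.
- slot_low (a point): Nominal place of tab_low when home: lower edge of its slot, on the left upright's face, 90 mm above the bench. Slots are 9 mm wide, 25 high, 34 mm apart; each upright has four (lower edges 22, 56, 90, 124 mm above the bench), the tabs go into the upper two. Home, the necks stand on these edges, a rigid stop.
- catch_left (a point): Nominal midpoint between the left catch's two orange spring rollers (6 mm diameter, along x), inner side of the left upright, 36 mm inward (-y) of seat_left, 37.5 mm below. Let go once hooked, the rail stands with its tongues on the rollers, about 9 mm above home. Each end then takes a push of some 8 to 20 N (the first more) to snap home past them.
- catch_right (a point): The same nominal point for the catch beside the right upright.
- rail: The whole guard rail; origin level with its underside, midway, in the plane of the connectors' back faces. Axes: x from the rail's front to its back, the way the tabs point; y along the rail to its left end; z up.
- rack: Solvent-bottle rack, fixed: white, two slotted front uprights (184 mm between facing edges), two rear posts; 256 mm wide, 225 deep, 160 high, grey deck 30 mm up. Origin on the bench, nominal midpoint of the uprights' front faces. It spoils if its contact forces with the rail (tabs and rollers added up; about 35 N at home plus 1.5 N per N of push) pass 90 N. Axes: x horizontally into the rack, front to back; y to its left as seen from the robot; z up.
- bottle_a: Small clear reagent bottle, blue cap, 52 mm diameter, 100 mm high, standing on the rack's deck; origin under its centre. Leave alone.
- bottle_b: Amber reagent bottle of the same size in the middle of the deck; origin under its centre. Leave alone.
- bottle_c: Clear reagent bottle of the same size on the deck; origin under its centre. Leave alone.
- wash_bottle: White plastic bottle, red cap, 52 mm diameter, 110 mm high, at the back of the mat; origin under its centre. Leave alone.
- vial_tray: Grey tray of small vials, 60 x 110 mm, 44 mm high, at the back of the mat; origin under its centre. Leave alone.
- water_bottle: Clear water bottle, 64 mm diameter, 200 mm high, at the left of the bench; origin under its centre. Leave alone.
- beaker: Glass beaker, 64 mm diameter, 75 mm high, at the right of the bench; origin under its centre. Leave alone.

How it is judged:
By the outcome, as a careful person would: the job done as asked, in the order asked, and still so for the second after the job is handed in, with the robot touching nothing.
It also fails if it takes over 72 s, if anything falls off the work surface, if the arm or the gripper's body presses on something with over 40 N, if the wrist force passes 120 N, or if a joint passes its speed limit or range.

### The arm

A 7-joint arm with a two-finger parallel gripper is mounted at the origin on the work surface. World frame = base frame: x ahead of the robot, y to its left, z up, the work surface at z = 0. Lengths are in m, angles in degrees, forces in N, time in s.
With the tool pointing down it reaches from about 0.425 to 0.875 m from the base axis. Payload 4.7 kg.
Tool frame: the origin (TCP) lies at the very end of the fingers, on their centre line; the grasp point (between the pads) lies env.grip_point_offset behind it (env.grip_point_offset is the distance from the TCP to the grasp point, in m); z points along the fingers, y is the direction in which the jaws open and shut (so a half turn about z gives the same grasp; the last joint's range is limited). The gripper opens to 87 mm and grips with 3 to 60 N. Pads are 19 mm wide; open, the fingers measure 117 mm over their backs; the gripper's body (75 mm by 190 mm) begins 51 mm behind the grasp point.
Start: joints at [71.912, 18.392, -4.016, 83.108, 1.295, 78.541, -3.26], TCP at [0.21, -0.615, 0.223] pointing down, gripper open.
Joint ranges: [-163.93, 163.93], [-17.29, 119.83], [-79.2, 71.16], [3.27, 140.29], [-89.18, 269.18], [5.43, 117.66], [-154.24, 154.24]. Speed limits (degrees/s): [147.25, 147.25, 180, 180, 180, 180, 180].

### API

Orientations are given as [roll, pitch, yaw] about the fixed x, y, z axes, in that order (R = Rz(yaw) Ry(pitch) Rx(roll)).
In Python, from cell import env gives the robot as it stands.
- The arm moves only by the tool send_rows, never from a script. Its argument "plan" is a list of rows, each a list of 7 numbers: the finger opening in mm, from 0 to 87, then the shift along the tool's x, y, z in mm, then the turn, a rotation vector about the tool's x, y, z in rad. A call has 1 to 12 rows; each row shifts and turns the commanded pose from where the row before left it, along the tool's axes as they then stand; what a row does not reach is not made up. A row lasts 1/10 s, in which the tool goes at most 50 mm and 8.59 degrees, less where a joint would pass 70% of its speed; a pose out of reach is approached as far as the arm can. A call is refused whole if a number of a shift passes 50 or a number of a turn 0.15, either way. A call with a gripper value outside its range is refused whole. The fingers move at their own pace and stop on an object; "grip_force" is the grip in N (left out, the last holds). Time passes only in rows, so rows that do not move let the fingers close. It gives the time, the measured TCP pose, the force and the opening at its end, in the units of the state.
- env.get_obs(): the state, without advancing time (a new reading comes with each control period).
- env.read_camera(name): name is "side" or "top" or "wrist"; returns the picture (420x560x3 uint8, red, green, blue); there is no depth.
- env.get_calibration(name): a dict with "fx", "fy", "cx", "cy" (pixels), "extrinsics" (4x4, takes a point from camera to world coordinates). Camera axes: x right, y down, z forward; pixel columns grow to the right and rows downward; lengths in m; the calibration is good to about 2 mm. The wrist camera is an equidistant fisheye: a pixel r from the principal point sees the ray r / f radians off the axis. A picture is of the moment at which its call begins: read the wrist's pose just before it. get_calibration takes no time and is no camera call; for the wrist camera it gives the pose at the moment of the call.
- env.sign_off(): hands the job in, once; it reports no verdict.
Trained networks look in the newest picture that a camera, given by its name, has taken for a name from the list of things; names that differ only in an ending like _2 or _b are one class to them, and where a whole thing is asked for, a point or a joint stands for the part that bears it (a point fixed in the world has none). Each returns a list of dicts, best first, with "confidence" (0 to 1); they miss things now and then, are a little off and sometimes report something else, mostly with a low value. They report only what shows in the picture. A call takes as long as a camera call.
- env.regions_of(camera, query): "region" (420x560 bool, what is visible of it) and "rect" ([left, top, right, bottom] in pixels, round what is visible of it).
The state is a dict: "time_s": time; "qpos": joint angles; "joint_velocities": joint speeds; "effort": joint torques, N m; "tool_pos": TCP position; "tool_rot": TCP orientation; "force": force on the tool from outside, world axes, zero at the start; "wrist_torque": the same for the moment, N m; "grip_width": finger opening in m.
Only numpy, scipy, OpenCV 4.12 (cv2) and the standard library are available. Lean on these libraries where they do the work, as an engineer would, in place of code of your own. Each camera call takes 0.05 s, during which the arm holds its last target. There are 200 camera calls.

## Working session

There is one attempt and no reset: what is moved stays moved. The work goes in short steps, Python scripts to look and compute and a tool call to move; the robot and the scene stay as the last step left them, time stands still between calls to the robot, and variables do not carry over. Pictures are saved under pics/ and viewed, about 8 in all and at most 12, crops included, and the job is handed in when it is done.

Besides the shell and the picture viewer there is one more tool, called after "Call:" as name(argument=value, ...) on one line, values as JSON. send_rows: Moves the arm, as the interface text tells. Its arguments: {"type":"object","properties":{"plan":{"type":"array"},"grip_force":{"type":"number"}},"required":["plan"]}

```bash
ls; mkdir -p pics
python3 - <<'E'
from cell import env
import cv2, numpy as np
for c in ("side","top"):
    im=env.read_camera(c); cv2.imwrite(f"pics/{c}0.png",im[:,:,::-1])
    K=env.get_calibration(c); print(c,K["fx"],K["fy"],K["cx"],K["cy"]); print(np.round(K["extrinsics"],4).tolist())
    for q in ("rail","rack","rail_mid","rail_left","rail_right","seat_left","catch_left","wash_bottle","vial_tray","water_bottle","beaker"):
        r=env.regions_of(c,q); print(q,[(round(d["confidence"],2),[int(x) for x in d["rect"]]) for d in r[:2]])
o=env.get_obs(); print(o, env.grip_point_offset)
E
```

```text
pics
side 440.4988561904783 440.4988561904783 283.20939816777013 207.6832280481058
[[-0.8118, -0.2786, 0.5132, -0.1121], [-0.5838, 0.4074, -0.7023, 0.934], [-0.0134, -0.8698, -0.4933, 0.7697], [0.0, 0.0, 0.0, 1.0]]
rail [(0.91, [321, 181, 361, 226])]
rack [(0.64, [133, 191, 263, 305])]
rail_mid [(0.72, [319, 181, 358, 228]), (0.66, [185, 222, 203, 252])]
rail_left [(0.61, [318, 181, 363, 231])]
rail_right [(0.68, [320, 181, 363, 229]), (0.58, [136, 195, 263, 310])]
seat_left [(0.82, [135, 192, 263, 306]), (0.39, [316, 180, 361, 230])]
catch_left [(0.62, [134, 189, 265, 304])]
wash_bottle [(0.72, [278, 179, 295, 214])]
vial_tray [(0.62, [295, 174, 324, 201])]
water_bottle [(0.66, [135, 291, 175, 379]), (0.21, [135, 190, 264, 306])]
beaker [(0.6, [379, 167, 394, 190])]
top 527.6418315694035 527.6418315694035 275.2075484028121 204.52082506638115
[[0.026, -0.9815, 0.1894, 0.2962], [-0.9996, -0.0282, -0.0088, 0.0321], [0.0139, -0.1891, -0.9819, 1.6075], [0.0, 0.0, 0.0, 1.0]]
rail [(0.98, [321, 230, 405, 245]), (0.17, [147, 131, 248, 221])]
rack [(0.91, [151, 128, 247, 220]), (0.75, [436, 
[... 412 characters left out ...]
64])]
{'time_s': 1.2, 'qpos': array([71.91215995, 18.39154071, -4.01745754, 83.10822798,  1.29678674,
       78.54190241, -3.25972052]), 'joint_velocities': array([ 0.13390714, -0.01183872,  0.13871453, -0.03104097, -0.08018157,
        0.05508662,  0.0110801 ]), 'effort': array([-3.72110471e-04, -4.91106248e+01, -4.03388506e-01, -3.12767100e+01,
       -6.38009165e-02,  3.39166657e-02,  4.20011077e-06]), 'tool_pos': array([ 0.21047835, -0.61498844,  0.22258513]), 'tool_rot': array([1.79996430e+02, 4.14801248e-03, 1.88985736e+01]), 'force': array([-0.10363767, -1.32381406, -0.5669537 ]), 'wrist_torque': array([ 0.01869028,  0.00764758, -0.00604885]), 'grip_width': 0.08719206104344315} 0.0187
```

Run:
```python
import cv2, numpy as np
t=cv2.imread("pics/top0.png")[110:280,50:480]; s=cv2.imread("pics/side0.png")[150:400,110:410]
cv2.imwrite("pics/t1.png",cv2.resize(t,None,fx=1.86,fy=1.86,interpolation=cv2.INTER_CUBIC))
cv2.imwrite("pics/s1.png",cv2.resize(s,None,fx=2.4,fy=2.4,interpolation=cv2.INTER_CUBIC))
```

```text
(no output)
```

View pics/t1.png

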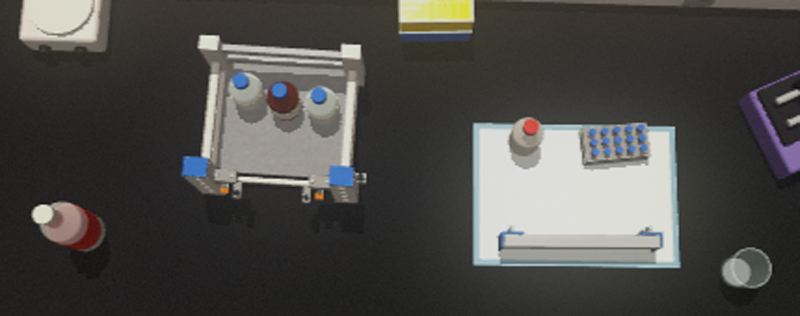

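View pics/s1.png

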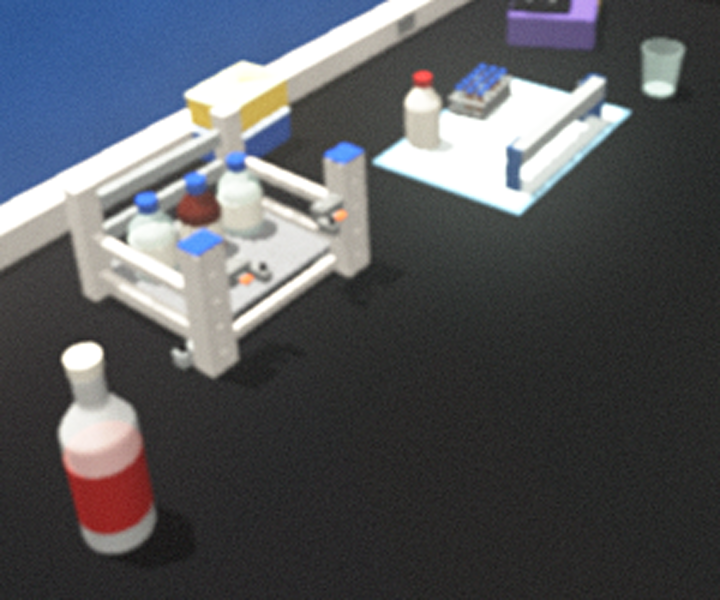

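The top view shows the rack (blue upright tops at about (196,166) and (342,176) in the crop), slightly turned. The rail is on the mat with its bar at crop (500–662, 240), tabs pointing up the image. The way between them is clear at height.

```bash
cat > h.py <<'E'
import cv2, numpy as np
from cell import env
from scipy.spatial.transform import Rotation as R
def ray(K,u,v,fish=False):
    a=np.array([(u-K["cx"])/K["fx"],(v-K["cy"])/K["fy"]])
    if fish:
        t=np.linalg.norm(a); d=np.array([*(a/t*np.sin(t) if t>1e-9 else a),np.cos(t)])
    else: d=np.array([*a,1.])
    T=np.array(K["extrinsics"]); return T[:3,3],T[:3,:3]@d
def onz(K,u,v,z,fish=False):
    o,d=ray(K,u,v,fish); return o+d*(z-o[2])/d[2]
def proj(K,P,fish=False):
    T=np.array(K["extrinsics"]); p=T[:3,:3].T@(np.asarray(P,float)-T[:3,3])
    if fish:
        r=np.hypot(p[0],p[1]); t=np.arctan2(r,p[2]); s=t/max(r,1e-9)
        return np.array([K["cx"]+K["fx"]*p[0]*s,K["cy"]+K["fy"]*p[1]*s])
    return np.array([K["cx"]+K["fx"]*p[0]/p[2],K["cy"]+K["fy"]*p[1]/p[2]])
def blue(im):
    h=cv2.cvtColor(im,cv2.COLOR_RGB2HSV); return cv2.inRange(h,(100,120,60),(125,255,255))
def blobs(m,amin=30):
    n,l,s,c=cv2.connectedComponentsWithStats(m); return [(c[i],s[i]) for i in range(1,n) if s[i][4]>=amin],l
E
python3 - <<'E'
from h import *
im=env.read_camera("top");K=env.get_calibration("top")
b,l=blobs(blue(im),25)
for c,s in b: print(np.round(c,1),s,np.round(onz(K,*c,.16),4))
r=env.regions_of("top","rail")[0]["region"].astype(np.uint8)
pts=np.argwhere(r)[:,::-1].astype(np.float32)
bx=cv2.minAreaRect(pts); print(bx)
print([np.round(onz(K,*p,.069),3).tolist() for p in cv2.boxPoints(bx)])
print([np.round(onz(K,*p,.02),3).tolist() for p in cv2.boxPoints(bx)])
E
```

```text
[293.4  29.2] [    0     0   560    68 33056] [ 1.11   -0.0212  0.16  ]
[178.7 152.9] [175 149   8   9  54] [0.7168 0.297  0.16  ]
[199.7 158.2] [196 155   8   8  53] [0.703  0.2369 0.16  ]
[221.  160.9] [218 157   7   9  50] [0.6969 0.1761 0.16  ]
[154.  199.1] [147 194  15  11 144] [0.5813 0.3578 0.16  ]
[233.  204.3] [227 199  13  11 130] [0.5728 0.1369 0.16  ]
[523.3 311.3] [ 479  277   81   68 2620] [ 0.3005 -0.6597  0.16  ]
((362.50616455078125, 237.99400329589844), (89.02997589111328, 13.096587181091309), 0.6986942887306213)
[[0.479, -0.11, 0.069], [0.518, -0.11, 0.069], [0.522, -0.373, 0.069], [0.483, -0.371, 0.069]]
[[0.485, -0.114, 0.02], [0.525, -0.114, 0.02], [0.529, -0.386, 0.02], [0.489, -0.384, 0.02]]
```

Call:
send_rows(plan=[[87,0,0,0,0,0,-0.15],[87,0,0,0,0,0,-0.15],[87,0,0,0,0,0,-0.15],[87,0,0,0,0,0,-0.15],[87,0,0,0,0,0,-0.15],[87,0,0,0,0,0,-0.15],[87,0,0,0,0,0,-0.15],[87,0,0,0,0,0,-0.15],[87,0,0,0,0,0,-0.041],[87,37,29,0,0,0,0],[87,37,29,0,0,0,0],[87,37,29,0,0,0,0]], grip_force=40)

```text
time_s: 2.5
tool_pos: [0.2982, -0.5028, 0.2225]
tool_rot: [180.0, 0.0, 89.9]
force: [1.1, -0.3, 0.5]
grip_width: 0.0873
```

Call:
send_rows(plan=[[87,37,29,0,0,0,0],[87,37,29,0,0,0,0],[87,37,29,0,0,0,0],[87,37,29,0,0,0,0],[87,37,29,0,0,0,0],[87,37,29,0,0,0,0],[87,37,29,0,0,0,0],[87,0,0,0,0,0,0],[87,0,0,0,0,0,0],[87,0,0,0,0,0,0]])

```text
time_s: 3.5
tool_pos: [0.4996, -0.2465, 0.2224]
tool_rot: [-180.0, 0.0, 89.9]
force: [-0.4, -0.0, 0.3]
grip_width: 0.0869
```

Run:
```python
from h import *
o=env.get_obs();print(o["time_s"],o["tool_pos"],o["tool_rot"],o["qpos"].round(0),o["force"])
K=env.get_calibration("wrist");im=env.read_camera("wrist");cv2.imwrite("pics/w1.png",im[:,:,::-1])
print(K["fx"],K["cx"],K["cy"],np.round(K["extrinsics"],4).tolist())
for d in env.regions_of("wrist","rail")[:2]: print(d["confidence"],d["rect"],cv2.minAreaRect(np.argwhere(d["region"])[:,::-1].astype(np.float32)))
for P in [(.5,-.241,.069)]: print(proj(K,P,True))
```

```text
3.5 [ 0.49962661 -0.24647568  0.22241742] [-1.79956866e+02  4.71757433e-02  8.98890435e+01] [ 52.   9. -31.  96.   5.  77.  20.] [-0.44519346 -0.04076528  0.25436046]
325.19226210127806 283.39978392404157 209.01107911466295 [[1.0, 0.0001, -0.0015, 0.5002], [-0.0004, -0.9513, -0.3081, -0.161], [-0.0015, 0.3081, -0.9513, 0.3848], [0.0, 0.0, 0.0, 1.0]]
0.62 [266.4, 58.2, 305.6, 296.9] ((286.3848876953125, 176.04638671875), (238.0482940673828, 37.23932647705078), 89.42418670654297)
[283.7318617  187.82802578]
```

View pics/w1.png

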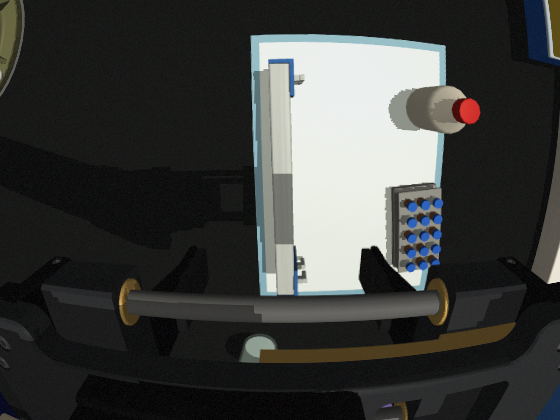

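The rail runs vertically: bar top at cols ~270–292, left end at row ~64, blue left connector at (281,75), tabs at col ~298. The right end is hidden under the fingers (row ~295).

Run:
```python
from h import *
im=cv2.imread("pics/w1.png"); g=cv2.cvtColor(im,cv2.COLOR_BGR2GRAY)
for r in (85,100,130,155,200,230,260,280): print(r,g[r,254:300].tolist())
for c in (276,281,286): print(c,g[54:74,c].tolist())
b=blue(im[:,:,::-1]); ys,xs=np.where(b[50:110,260:300]>0); print("blue",xs.min()+260,xs.max()+260,ys.min()+50,ys.max()+50)
for r in range(56,100,4): print(r, np.where(b[r,255:300]>0)[0]+255)
```

```text
85 [150, 108, 108, 108, 110, 111, 148, 154, 154, 154, 153, 155, 155, 153, 142, 126, 169, 198, 202, 203, 201, 201, 200, 201, 201, 201, 202, 208, 205, 202, 206, 210, 214, 214, 186, 98, 89, 99, 99, 100, 216, 238, 239, 238, 238, 238]
100 [121, 109, 109, 108, 107, 110, 134, 153, 154, 154, 153, 154, 154, 153, 155, 137, 148, 187, 201, 201, 202, 202, 200, 200, 199, 200, 203, 206, 204, 203, 203, 209, 213, 214, 212, 186, 207, 239, 238, 238, 239, 238, 238, 238, 239, 238]
130 [175, 152, 108, 106, 107, 108, 114, 140, 151, 153, 151, 152, 153, 150, 152, 153, 121, 144, 190, 197, 199, 198, 198, 199, 197, 197, 199, 202, 205, 203, 202, 201, 208, 212, 215, 208, 183, 198, 238, 239, 239, 240, 240, 239, 238, 239]
155 [158, 173, 175, 123, 104, 105, 105, 117, 146, 150, 150, 150, 150, 151, 150, 151, 151, 112, 149, 194, 195, 199, 195, 196, 192, 194, 196, 196, 200, 204, 202, 196, 200, 204, 209, 209, 195, 182, 238, 238, 238, 238, 238, 238, 238, 238]
200 [14, 64, 102, 104, 104, 103, 102, 105, 106, 128, 148, 147, 146, 148, 148, 147, 147, 146, 143, 102, 105, 114, 117, 117, 117, 114, 113, 114, 115, 115, 117, 115, 11
[... 656 characters left out ...]
, 190, 189, 189, 191, 189, 187, 188, 188, 189, 190, 190, 191, 177, 98, 81, 93, 92, 120, 165, 179]
276 [237, 237, 237, 237, 225, 130, 97, 99, 89, 116, 205, 204, 205, 206, 204, 203, 204, 203, 204, 204]
281 [237, 237, 237, 237, 209, 113, 96, 98, 79, 112, 205, 204, 205, 205, 204, 204, 206, 206, 205, 204]
286 [237, 237, 237, 238, 193, 104, 95, 96, 91, 118, 212, 214, 212, 212, 213, 212, 214, 210, 213, 212]
blue 269 293 59 95
56 []
60 [269 270 271 272 273 274 275 276 277 278 279 280 281 282 283 284 285 286
 287 288 289 290 291 292]
64 [290 291 292]
68 [290 291 292 293]
72 [290 291 292 293]
76 [290 291 292 293]
80 [290 291 292 293]
84 [290 291 292 293]
88 [290 291 292 293]
92 [290 291 292 293]
96 []
```

Run:
```python
from h import *
K=env.get_calibration("wrist")
F=[(85,269.9),(100,270.3),(130,271.3),(155,272.),(200,272.8),(230,274),(260,275.5)]
B=[(100,289.3),(130,290.5),(155,291.4),(200,292.3),(230,293)]
f=np.array([onz(K,u,v,.069,True)[:2] for v,u in F]);b=np.array([onz(K,u,v,.069,True)[:2] for v,u in B])
print(f.round(4).tolist());print(b.round(4).tolist())
for a in(f,b): p=np.polyfit(a[:,1],a[:,0],1);print("x@-.24",np.polyval(p,-.24),"yaw",-np.degrees(np.arctan(p[0])))
print("end",onz(K,281,63.6,.069,True),"blue end",onz(K,281,58.8,.069,True), "conn inner", onz(K,293,95.7,.069,True))
```

```text
[[0.4868, -0.1397], [0.4871, -0.1543], [0.4879, -0.1835], [0.4884, -0.2081], [0.4887, -0.254], [0.4896, -0.2867], [0.4908, -0.3218]]
[[0.5053, -0.1544], [0.5064, -0.1836], [0.5074, -0.2081], [0.5085, -0.2541], [0.5094, -0.2867]]
x@-.24 0.4888643228622234 yaw 1.1399137637944032
x@-.24 0.5080969011980112 yaw 1.7621317415149302
end [ 0.49742229 -0.11876997  0.069     ] blue end [ 0.49743049 -0.11401273  0.069     ] conn inner [ 0.50879041 -0.15019161  0.069     ]
```

Call:
send_rows(plan=[[87,4.5,-1,30,0,0,-0.024],[87,0,0,45,0,0,0],[87,0,0,45,0,0,0],[87,0,0,30,0,0,0],[87,0,0,20,0,0,0],[87,0,0,12,0,0,0],[87,0,0,4,0,0,0],[87,0,0,0,0,0,0],[87,0,0,0,0,0,0]], grip_force=50)

```text
time_s: 4.5
tool_pos: [0.5003, -0.2412, 0.0378]
tool_rot: [179.9, 0.1, 91.3]
force: [-0.1, 0.5, -1.0]
grip_width: 0.0871
```

Call:
send_rows(plan=[[40,0,0,0,0,0,0],[24,0,0,0,0,0,0],[15,0,0,0,0,0,0],[15,0,0,0,0,0,0],[15,0,0,0,0,0,0],[15,0,0,0,0,0,0],[15,0,0,0,0,0,0],[15,0,0,0,0,0,0]])

```text
time_s: 5.3
tool_pos: [0.4995, -0.2405, 0.0365]
tool_rot: [-180.0, -0.0, 91.4]
force: [-0.4, 0.0, -0.4]
grip_width: 0.0312
```

Call:
send_rows(plan=[[15,0,0,0,0,0,0],[15,0,0,0,0,0,0],[15,0,0,0,0,0,0],[15,0,0,0,0,0,0],[15,0,0,0,0,0,0]])

```text
time_s: 5.8
tool_pos: [0.4991, -0.2405, 0.0364]
tool_rot: [-180.0, -0.0, 91.4]
force: [-1.5, -0.6, 1.1]
grip_width: 0.0194
```

Call:
send_rows(plan=[[15,0,0,-5,0,0,0],[15,0,0,-10,0,0,0],[15,0,0,-30,0,0,0],[15,0,0,-40,0,0,0],[15,0,0,-45,0,0,0],[15,0,0,-45,0,0,0],[15,0,0,0,0,0,0],[15,0,0,0,0,0,0]])

```text
time_s: 6.6
tool_pos: [0.4999, -0.2404, 0.2125]
tool_rot: [179.9, 0.1, 91.4]
force: [-0.2, 0.1, -5.7]
grip_width: 0.0195
```

Run:
```python
from h import *
o=env.get_obs();print(o["time_s"],o["tool_pos"],o["tool_rot"],o["force"],o["wrist_torque"],o["grip_width"])
K=env.get_calibration("wrist");im=env.read_camera("wrist");cv2.imwrite("pics/w2.png",im[:,:,::-1])
cv2.imwrite("pics/w2c.png",cv2.resize(im[0:320,180:400,::-1],None,fx=1.85,fy=1.85))
T=np.eye(4);T[:3,:3]=R.from_euler("xyz",o["tool_rot"],degrees=True).as_matrix();T[:3,3]=o["tool_pos"]
print((np.linalg.inv(T)@np.array(K["extrinsics"])).round(4).tolist())
```

```text
6.6 [ 0.49987072 -0.24044031  0.21252125] [1.79906092e+02 8.10140131e-02 9.13905670e+01] [-0.20641401  0.06029782 -5.68747781] [-0.02089576 -0.01195603 -0.04517314] 0.019476749951781457
[[0.0016, -0.9516, -0.3073, 0.0853], [1.0, 0.0017, -0.0003, 0.0002], [0.0008, -0.3073, 0.9516, -0.1625], [0.0, 0.0, 0.0, 1.0]]
```

View pics/w2c.png

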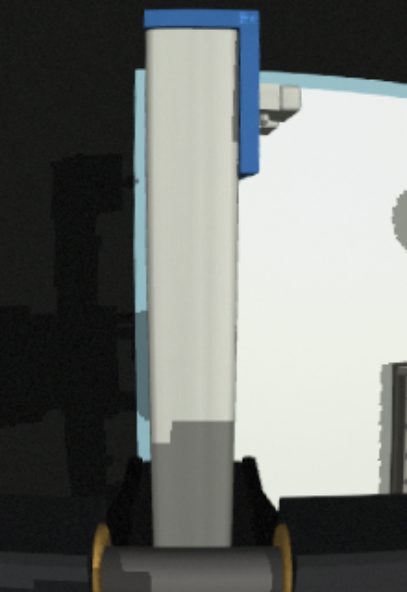

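The rail is in the grip and level, with its left connector top visible: outer end at crop row 10, inner edge at row 176, back edge at col 259.

```bash
cat >> h.py <<'E'
TC=np.array([[0.0016,-0.9516,-0.3073,0.0853],[1.0,0.0017,-0.0003,0.0002],[0.0008,-0.3073,0.9516,-0.1625],[0,0,0,1]])
def tool_on(u,v,zt):
    K=dict(env.get_calibration("wrist"));K["extrinsics"]=TC; return onz(K,u,v,zt,True)
E
python3 - <<'E'
from h import *
im=cv2.imread("pics/w2.png");g=cv2.cvtColor(im,cv2.COLOR_BGR2GRAY); b=blue(im[:,:,::-1])
for r in (30,60,90,): print(r,np.where(b[r,250:330])[0][[0,-1]]+250)
c=np.where(b[:,316]>0)[0];print("rows blue@316",c[0],c[-1]); c=np.where(b[:,312]>0)[0];print(c[0],c[-1])
for r in (30,60,120,160,200,280): print(r,[int(x) for x in g[r,254:262]],[int(x) for x in g[r,302:324]])
top=-.0326
for n,(u,v) in dict(end=(316,5),).items(): print(n,tool_on(u,v,top-.002).round(4))
E
```

```text
30 [309 320]
60 [309 319]
90 [309 319]
rows blue@316 5 93
5 93
30 [21, 25, 25, 23, 47, 115, 146, 165] [207, 206, 204, 194, 183, 114, 79, 47, 97, 99, 99, 97, 98, 99, 98, 99, 96, 94, 59, 26, 20, 25]
60 [181, 180, 179, 180, 123, 115, 147, 164] [207, 209, 206, 198, 124, 101, 80, 48, 94, 97, 96, 96, 98, 98, 99, 98, 98, 98, 67, 61, 62, 60]
120 [177, 180, 177, 175, 153, 116, 139, 157] [211, 210, 208, 195, 185, 172, 143, 230, 239, 239, 238, 238, 240, 238, 239, 239, 239, 239, 239, 239, 239, 239]
160 [175, 176, 176, 175, 176, 115, 128, 147] [211, 209, 204, 193, 180, 162, 189, 239, 239, 238, 238, 238, 238, 238, 238, 238, 239, 239, 239, 239, 239, 238]
200 [107, 103, 103, 104, 104, 104, 87, 132] [208, 206, 196, 182, 172, 165, 237, 237, 237, 236, 236, 236, 237, 236, 236, 237, 237, 237, 237, 237, 238, 237]
280 [16, 13, 17, 13, 15, 15, 15, 16] [113, 105, 92, 59, 18, 15, 15, 15, 16, 18, 13, 18, 18, 12, 5, 10, 6, 9, 5, 5, 13, 5]
end [ 0.1273  0.0127 -0.0346]
```

Run:
```python
from h import *
t=-.0346; b=-.0326
print("end",tool_on(314,4.8,t).round(4),"inner(end@row93.7)",tool_on(314,93.7,t).round(4))
print("backface",tool_on(320.3,30,t).round(4),tool_on(319.8,60,t).round(4),tool_on(319.7,90,t).round(4))
for r,a,c in((30,258.2,308),(120,258.5,307.8),(160,259,307.2),(200,260,307)): p,q=tool_on(a,r,b),tool_on(c,r,b);print(r,p.round(4),q.round(4),(p+q)[1]/2)
```

```text
end [ 0.1273  0.0119 -0.0346] inner(end@row93.7) [ 0.0909  0.0119 -0.0346]
backface [ 0.1167  0.0143 -0.0346] [ 0.1044  0.0141 -0.0346] [ 0.0924  0.0141 -0.0346]
30 [ 0.117  -0.0098 -0.0326] [ 0.117   0.0097 -0.0326] -7.161390280466945e-05
120 [ 0.0803 -0.0097 -0.0326] [ 0.0804  0.0098 -0.0326] 2.8740036950311923e-06
160 [ 0.0641 -0.0097 -0.0326] [ 0.0642  0.0097 -0.0326] 5.211222986972394e-06
200 [ 0.0473 -0.0096 -0.0326] [ 0.0473  0.01   -0.0326] 0.00019435691787770756
```

Call:
send_rows(plan=[[15,20,-1,-12,0,0,0.0063],[15,35,-2,-12,0,0,0.0063],[15,43,-2,-12,0,0,0.0063],[15,43,-2,-12,0,0,0.0063],[15,43,-2,-12,0,0,0.0063],[15,43,-2,-12,0,0,0.0063],[15,43,-2,-12,0,0,0.0063],[15,43,-2,-12,0,0,0.0063],[15,43,-2,-12,0,0,0.0063],[15,40,-2,-10,0,0,0.0063],[15,25,0,0,0,0,0],[15,12,0,0,0,0,0]])

```text
time_s: 7.85
tool_pos: [0.4821, 0.1968, 0.3284]
tool_rot: [-179.8, -0.1, 88.1]
force: [0.0, 0.5, -5.6]
grip_width: 0.0196
```

Call:
send_rows(plan=[[15,0,0,0,0,0,0],[15,0,0,0,0,0,0],[15,0,0,0,0,0,0]])

```text
time_s: 8.15
tool_pos: [0.4842, 0.191, 0.3286]
tool_rot: [-179.9, 0.1, 87.7]
force: [-0.4, 1.2, -5.3]
grip_width: 0.0195
```

Run:
```python
from h import *
o=env.get_obs();print(o["time_s"],o["tool_pos"],o["tool_rot"],o["force"],o["wrist_torque"],o["grip_width"])
np.savez("w3.npz",p=o["tool_pos"],E=env.get_calibration("wrist")["extrinsics"])
K=env.get_calibration("wrist");im=env.read_camera("wrist");cv2.imwrite("pics/w3.png",im[:,:,::-1])
cv2.imwrite("pics/w3c.png",cv2.resize(im[0:300,220:560,::-1],None,fx=2,fy=2,interpolation=cv2.INTER_CUBIC))
for c,s in blobs(blue(im),25)[0]: print(c.round(1),s,onz(K,*c,.16,True).round(4))
```

```text
8.15 [0.48424447 0.19096741 0.32864591] [-1.79910373e+02  7.41159340e-02  8.76536218e+01] [-0.40750473  1.20678482 -5.30494817] [-0.04117508 -0.13961832 -0.01961669] 0.01952913622740795
[553.1 201.3] [ 538    0   22  284 2033] [0.8587 0.1658 0.16  ]
[303.8  36. ] [ 258    5   63   92 1527] [0.5107 0.3493 0.16  ]
[372.5  30.3] [359  13  29  35 923] [0.5816 0.357  0.16  ]
[475.2  90.1] [465  81  21  19 324] [0.7037 0.301  0.16  ]
[465.1 137.7] [455 128  21  20 329] [0.6913 0.2456 0.16  ]
[457.7 185.3] [448 176  21  20 310] [0.6858 0.1901 0.16  ]
[365.7 232.5] [352 218  29  30 776] [0.5745 0.1379 0.16  ]
[484.7 255.3] [471 229  51  57 744] [0.7443 0.0953 0.16  ]
[551.4 407.2] [536 383  24  37 448] [ 1.1343 -0.3791  0.16  ]
```

View pics/w3c.png

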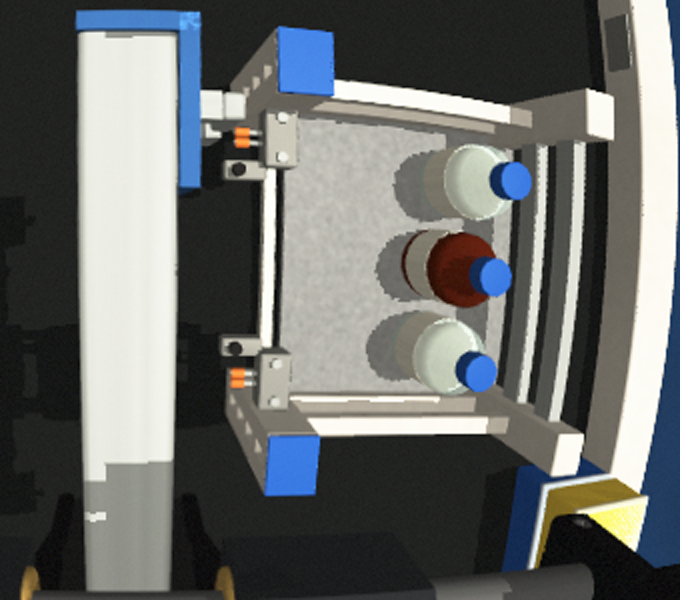

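Both upright caps are visible (crop corners about (280,28)–(333,95) and (268,434)–(319,495)), as are the orange rollers at (238,137) and (237,378). The held rail and its hooks are clear of them.

Run:
```python
from h import *
K=dict(env.get_calibration("wrist"));K["extrinsics"]=np.load("w3.npz")["E"]
im=cv2.imread("pics/w3.png")[:,:,::-1].copy();m=blue(im);n,l,s,c=cv2.connectedComponentsWithStats(m)
mids=[]
for i in range(1,n):
    if 250<s[i][4] and 340<c[i][0]<385:
        cn=cv2.findContours((l==i).astype(np.uint8),0,1)[0][0]
        q=cv2.approxPolyDP(cn,5,True)[:,0]; w=np.array([onz(K,*p,.16,True)[:2] for p in q]);print(q.tolist(),w.round(4).tolist())
        # area centroid in world via sampling
        yy,xx=np.where(l==i);W=np.array([onz(K,a,b,.16,True)[:2] for a,b in zip(xx,yy)])
        r=cv2.minAreaRect((W*1000).astype(np.float32));print(r, W.mean(0)); mids.append(W.mean(0))
mids=np.array(mids);d=mids[0]-mids[1];print(np.linalg.norm(d),mids.mean(0),"yaw",np.degrees(np.arctan2(-d[0],d[1])))
h=cv2.cvtColor(im,cv2.COLOR_RGB2HSV);o=cv2.inRange(h,(5,150,120),(18,255,255))
for c,s in blobs(o,5)[0]:
    if c[0]<360:print(c.round(1),s,onz(K,*c,.1035,True).round(4))
```

```text
[[359, 13], [359, 45], [386, 47], [386, 16]] [[0.5683, 0.3755], [0.5665, 0.3403], [0.5953, 0.3396], [0.5972, 0.3741]]
((582.2722778320312, 357.1477966308594), (36.41926193237305, 30.016164779663086), 87.33505249023438) [0.58166829 0.3570984 ]
[[355, 218], [352, 247], [377, 247], [380, 219]] [[0.5614, 0.1557], [0.5593, 0.1208], [0.589, 0.1191], [0.5903, 0.1533]]
((574.7706298828125, 137.4256134033203), (35.42812728881836, 30.493213653564453), 87.4915771484375) [0.57454143 0.13778039]
0.21943378198825605 [0.57810486 0.2474394 ] yaw -1.8612030867747014
[340.8  68.6] [337  64   8  10  69] [0.5566 0.3215 0.1035]
[338.4 188.6] [335 184   7  10  62] [0.5516 0.1748 0.1035]
```

Call:
send_rows(plan=[[15,12,7.5,20,0,0,-0.007],[15,12,7.5,35,0,0,0],[15,12,7.5,42,0,0,0],[15,12,7.5,42,0,0,0],[15,12,7.5,35,0,0,0],[15,0,0,20,0,0,0],[15,0,0,10,0,0,0],[15,0,0,4,0,0,0],[15,0,0,0,0,0,0],[15,0,0,0,0,0,0],[15,0,0,0,0,0,0]])

```text
time_s: 9.3
tool_pos: [0.5247, 0.2513, 0.1229]
tool_rot: [179.9, -0.0, 88.1]
force: [0.5, 0.3, -5.1]
grip_width: 0.0197
```

Run:
```python
from h import *
o=env.get_obs();print(o["time_s"],o["tool_pos"],o["tool_rot"],o["force"],o["wrist_torque"],o["grip_width"])
K=env.get_calibration("wrist");im=env.read_camera("wrist");cv2.imwrite("pics/w4.png",im[:,:,::-1])
cv2.imwrite("pics/w4c.png",cv2.resize(im[0:150,240:440,::-1],None,fx=4,fy=4,interpolation=cv2.INTER_CUBIC))
```

```text
9.3 [0.52474473 0.2513364  0.1229399 ] [ 1.79862305e+02 -2.38795242e-02  8.81343537e+01] [ 0.54412421  0.27874629 -5.08454677] [ 0.01318709 -0.09351677  0.04886349] 0.01970421039923902
```

View pics/w4c.png

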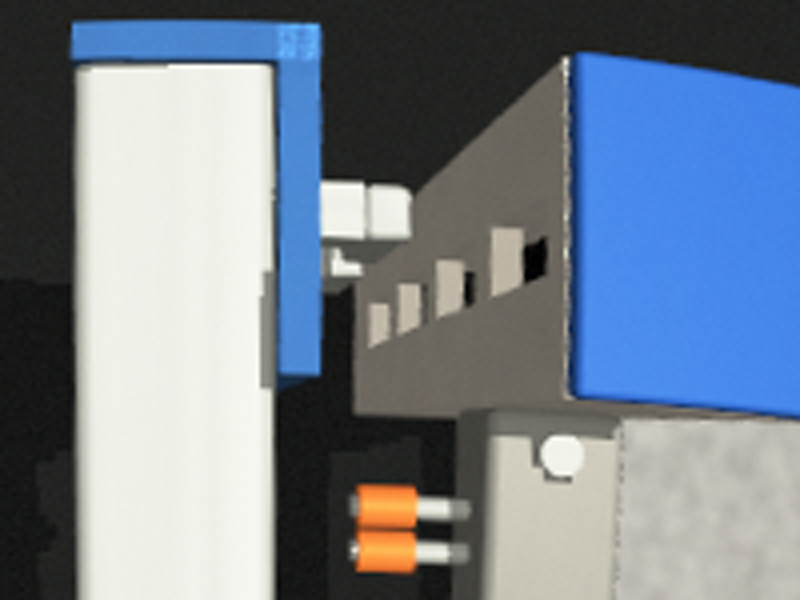

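The left hook is level with the top slot in a near view; the cap front edge runs from crop (572,53) to (572,398), the connector from row 22 to 375 and its back face at col 321.

Run:
```python
from h import *
t=-.0346; c=-.0371
f=lambda u,v:(240+u/4-.375,v/4-.375)
print("conn",tool_on(*f(300,22),t)[:2],tool_on(*f(300,375.5),t)[:2],"back",tool_on(*f(321.5,200),t)[:2],tool_on(*f(320.5,360),t)[:2],tool_on(*f(321.5,40),t)[:2])
print("cap",tool_on(*f(570,54),c)[:2],tool_on(*f(570,398.5),c)[:2],tool_on(*f(566,230),c)[:2])
print("cap rear", tool_on(*f(760,77),c)[:2],tool_on(*f(760,413),c)[:2])
# tab top: neck top at tool z? top tab neck underside 14 below rail_left, neck 8 high -> top 6 below bar top
print("tab",tool_on(*f(345,181.5),-.0266)[:2],tool_on(*f(345,237),-.0266)[:2],tool_on(*f(411,210),-.0266)[:2])
# top slot: lower edge 124+? home: lower edge world .124 .. top .149
for nm,z,(u,v) in (("top slot upL",.149,(524,228)),("top slot dnL",.149,(524,285))):
    print(nm,tool_on(*f(u,v),-(z-.1229))[:2])
print("rollers",tool_on(*f(385,508),-(.1035-.1229))[:2],tool_on(*f(385,552),-(.1035-.1229))[:2])
```

```text
conn [0.12719039 0.01215419] [0.09093967 0.01215802] back [0.10856163 0.01416433] [0.09252532 0.01413895] [0.12533021 0.01423861]
cap [0.12521405 0.03856886] [0.08983579 0.03857478] [0.10670357 0.03792288]
cap rear [0.12580759 0.05923867] [0.09007966 0.05930584]
tab [0.11212933 0.01746912] [0.10612325 0.01747117] [0.10939061 0.02435441]
top slot upL [0.10838692 0.03658626]
top slot dnL [0.1021506  0.03661693]
rollers [0.07500167 0.02939829] [0.06876302 0.02956292]
```

Call:
send_rows(plan=[[15,-1.4,4,0.5,0,0,0],[15,0,5,0,0,0,0],[15,0,0,0,0,0,0],[15,0,0,0,0,0,0],[15,0,0,0,0,0,0],[15,0,0,0,0,0,0]])

```text
time_s: 9.95
tool_pos: [0.5326, 0.2497, 0.1209]
tool_rot: [-180.0, 0.0, 88.2]
force: [0.5, -0.6, -5.0]
grip_width: 0.0193
```

Call:
send_rows(plan=[[15,0,2,0.4,0,0,0],[15,0,2,0,0,0,0],[15,0,2,0,0,0,0],[15,0,1,0,0,0,0],[15,0,1,0,0,0,0],[15,0,0,0,0,0,0],[15,0,0,0,0,0,0],[15,0,0,0,0,0,0]])

```text
time_s: 10.75
tool_pos: [0.5407, 0.2493, 0.1206]
tool_rot: [-180.0, 0.0, 88.2]
force: [-1.0, 1.1, -5.7]
grip_width: 0.02
```

Call:
send_rows(plan=[[15,0,1,0,0,0,0],[15,0,1,0,0,0,0],[15,0,1,0,0,0,0],[15,0,0,0,0,0,0],[15,0,0,0,0,0,0]])

```text
time_s: 11.25
tool_pos: [0.5438, 0.2492, 0.1206]
tool_rot: [-180.0, 0.0, 88.2]
force: [0.8, 0.5, -5.0]
grip_width: 0.02
```

Call:
send_rows(plan=[[15,0,1,0,0,0,0],[15,0,1,0,0,0,0],[15,0,1,0,0,0,0],[15,0,0,0,0,0,0],[15,0,0,0,0,0,0]])

```text
time_s: 11.75
tool_pos: [0.5468, 0.2491, 0.1206]
tool_rot: [-180.0, 0.0, 88.2]
force: [0.1, 0.8, -4.7]
grip_width: 0.0197
```

Run:
```python
from h import *
o=env.get_obs();print(o["time_s"],o["tool_pos"],o["tool_rot"],o["force"],o["wrist_torque"],o["grip_width"])
K=env.get_calibration("wrist");im=env.read_camera("wrist");cv2.imwrite("pics/w5.png",im[:,:,::-1])
cv2.imwrite("pics/w5c.png",cv2.resize(im[0:150,240:440,::-1],None,fx=4,fy=4,interpolation=cv2.INTER_CUBIC))
```

```text
11.75 [0.54680913 0.24911523 0.12058163] [-1.79994850e+02  2.19438279e-03  8.81659632e+01] [ 0.10615928  0.76387814 -4.69168392] [-0.00282939 -0.07615161 -0.04965749] 0.019728983153589473
```

View pics/w5c.png

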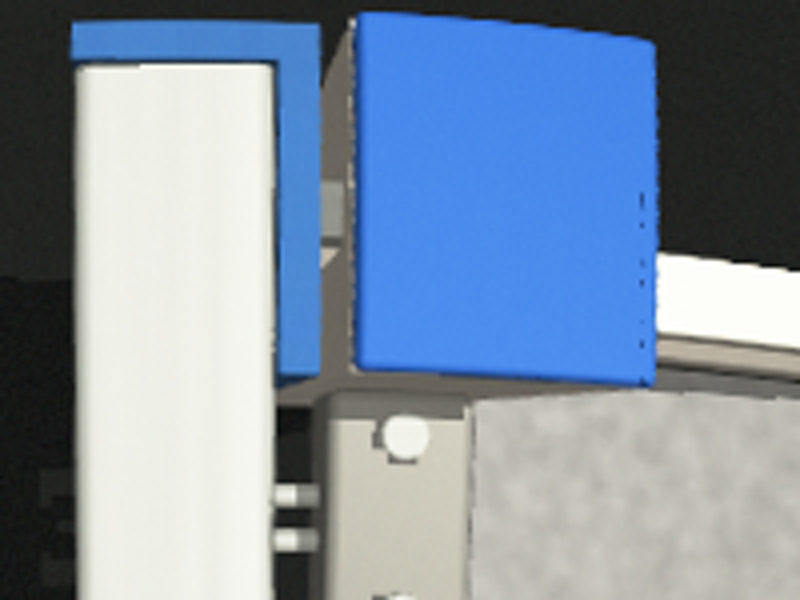

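The left hook has entered its slot, with a small gap left (crop cols 321–348, about 2 mm). There is no force.

Call:
send_rows(plan=[[15,0,0.5,0,0,0,0],[15,0,0.5,0,0,0,0],[15,0,0.5,0,0,0,0],[15,0,0.5,0,0,0,0],[15,0,0,0,0,0,0],[15,0,0,0,0,0,0]])

```text
time_s: 12.4
tool_pos: [0.5488, 0.249, 0.1206]
tool_rot: [-180.0, 0.0, 88.2]
force: [0.5, -0.6, -4.6]
grip_width: 0.0195
```

Call:
send_rows(plan=[[15,0,0.4,0,0,0,0],[15,0,0.4,0,0,0,0],[15,0,0,0,0,0,0],[15,0,0,0,0,0,0]])

```text
time_s: 12.8
tool_pos: [0.5493, 0.249, 0.1205]
tool_rot: [-180.0, 0.0, 88.2]
force: [-1.8, -1.4, -4.6]
grip_width: 0.0195
```

Call:
send_rows(plan=[[15,0,-0.5,0,0,0,0],[15,0,0,1,0,0,0],[15,0,0,1,0,0,0],[15,0,0,1,0,0,0],[15,0,0,0,0,0,0],[15,0,0,0,0,0,0]])

```text
time_s: 13.4
tool_pos: [0.5491, 0.2489, 0.1175]
tool_rot: [-180.0, 0.0, 88.2]
force: [-0.0, 0.4, -5.5]
grip_width: 0.0198
```

Call:
send_rows(plan=[[15,0,0,1,0,0,0],[15,0,0,1,0,0,0],[15,0,0,0.5,0,0,0],[15,0,0,0,0,0,0],[15,0,0,0,0,0,0]])

```text
time_s: 13.9
tool_pos: [0.5491, 0.249, 0.115]
tool_rot: [-180.0, 0.0, 88.2]
force: [-0.4, 0.1, -5.2]
grip_width: 0.0194
```

Call:
send_rows(plan=[[15,0,0,0.5,0,0,0],[15,0,0,0.5,0,0,0],[15,0,0,0,0,0,0],[15,0,0,0,0,0,0]])

```text
time_s: 14.3
tool_pos: [0.5491, 0.2491, 0.1142]
tool_rot: [180.0, -0.0, 88.2]
force: [-1.5, 0.2, -4.7]
grip_width: 0.0193
```

Call:
send_rows(plan=[[15,0,0,0.5,0,0,0],[15,0,0,0.3,0,0,0],[15,0,0,0,0,0,0],[15,0,0,0,0,0,0]])

```text
time_s: 14.7
tool_pos: [0.5492, 0.2493, 0.1138]
tool_rot: [180.0, -0.0, 88.2]
force: [-2.2, -0.3, 0.1]
grip_width: 0.0197
```

Run:
```python
from h import *
o=env.get_obs();print(o["time_s"],o["tool_pos"],o["tool_rot"],o["force"],o["wrist_torque"],o["grip_width"])
```

```text
14.7 [0.54917972 0.24933809 0.11376827] [ 1.79977295e+02 -1.26969388e-02  8.81766479e+01] [-2.16571292 -0.33648416  0.13599327] [ 0.01833311  0.35386704 -0.12622852] 0.01974890317238313
```

The rail's weight now rests on the rollers, about 8.4 mm above home and hooked. I'll release it and retreat upward.

Call:
send_rows(plan=[[45,0,0,0,0,0,0],[45,0,0,0,0,0,0],[45,0,0,0,0,0,0],[45,0,0,0,0,0,0],[45,0,0,0,0,0,0],[45,0,0,0,0,0,0]], grip_force=20)

```text
time_s: 15.3
tool_pos: [0.5492, 0.249, 0.1133]
tool_rot: [180.0, 0.0, 88.2]
force: [-1.3, 0.3, 0.4]
grip_width: 0.0446
```

Call:
send_rows(plan=[[45,0,0,-5,0,0,0],[45,0,0,-15,0,0,0],[45,0,0,-25,0,0,0],[45,0,0,-25,0,0,0],[0,0,0,-10,0,0,0],[0,0,0,0,0,0,0],[0,0,0,0,0,0,0],[0,0,0,0,0,0,0],[0,0,0,0,0,0,0],[0,0,0,0,0,0,0]])

```text
time_s: 16.3
tool_pos: [0.5488, 0.2489, 0.1925]
tool_rot: [-179.9, 0.0, 88.2]
force: [0.1, 0.3, -0.3]
grip_width: 0.0056
```

Run:
```python
from h import *
o=env.get_obs();print(o["time_s"],o["tool_pos"],o["tool_rot"],o["force"],o["grip_width"])
im=env.read_camera("side");cv2.imwrite("pics/s2.png",im[:,:,::-1])
w=env.read_camera("wrist")
a=cv2.resize(im[170:330,110:290,::-1],(450,400),interpolation=cv2.INTER_CUBIC);b=cv2.resize(w[0:400,200:480,::-1],(280,400))
cv2.imwrite("pics/c2.png",np.hstack([a,b]))
```

```text
16.3 [0.54875312 0.2488502  0.19249488] [-1.79925117e+02  2.35096402e-02  8.81740506e+01] [ 0.05702932  0.33668732 -0.34574379] 0.005550316513986165
```

View pics/c2.png

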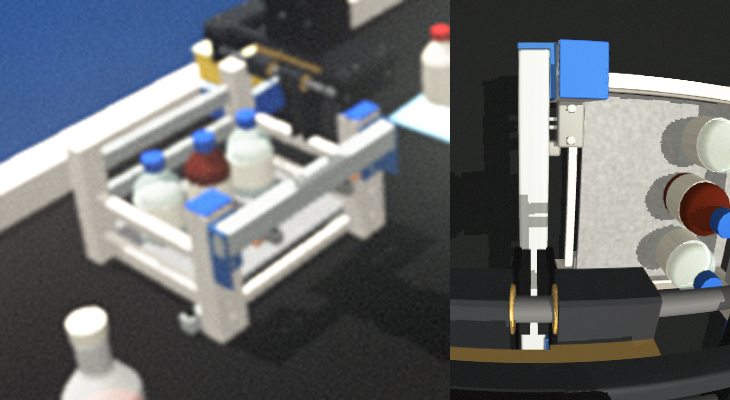

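The side view shows the rail hooked on both uprights and level. Next I press the left end above its tongue with closed fingers.

Call:
send_rows(plan=[[0,20,0,0,0,0,0],[0,33,0,0,0,0,0],[0,20,0,10,0,0,0],[0,0,0,20,0,0,0],[0,0,0,8,0,0,0],[0,0,0,3,0,0,0],[0,0,0,0,0,0,0],[0,0,0,0,0,0,0],[0,0,0,0,0,0,0]])

```text
time_s: 17.3
tool_pos: [0.552, 0.3218, 0.1532]
tool_rot: [179.9, -0.0, 88.1]
force: [0.0, -0.2, 1.2]
grip_width: 0.0006
```

Call:
send_rows(plan=[[0,0,0,1,0,0,0],[0,0,0,1,0,0,0],[0,0,0,1,0,0,0],[0,0,0,0.5,0,0,0],[0,0,0,0.5,0,0,0],[0,0,0,0,0,0,0],[0,0,0,0,0,0,0]])

```text
time_s: 18.0
tool_pos: [0.5514, 0.322, 0.1483]
tool_rot: [-180.0, 0.0, 88.2]
force: [0.3, 0.5, 0.2]
grip_width: 0.0008
```

Call:
send_rows(plan=[[0,0,0,0.5,0,0,0],[0,0,0,0.5,0,0,0],[0,0,0,0.5,0,0,0],[0,0,0,0.5,0,0,0],[0,0,0,0,0,0,0]])

```text
time_s: 18.5
tool_pos: [0.5516, 0.3221, 0.1467]
tool_rot: [180.0, -0.0, 88.2]
force: [-1.3, -0.0, 2.4]
grip_width: 0.0003
```

Call:
send_rows(plan=[[0,0,0,0.5,0,0,0],[0,0,0,0.5,0,0,0],[0,0,0,0,0,0,0]])

```text
time_s: 18.8
tool_pos: [0.5518, 0.3223, 0.1464]
tool_rot: [179.9, -0.0, 88.2]
force: [-1.1, -0.6, 6.4]
grip_width: 0.0003
```

Call:
send_rows(plan=[[0,0,0,0.5,0,0,0],[0,0,0,0.5,0,0,0],[0,0,0,0,0,0,0]])

```text
time_s: 19.1
tool_pos: [0.5519, 0.3225, 0.1458]
tool_rot: [179.9, -0.0, 88.2]
force: [-1.2, -2.0, 7.7]
grip_width: 0.0005
```

Call:
send_rows(plan=[[0,0,0,0.5,0,0,0],[0,0,0,0.5,0,0,0],[0,0,0,0,0,0,0]])

```text
time_s: 19.4
tool_pos: [0.5515, 0.3227, 0.1437]
tool_rot: [180.0, -0.1, 88.2]
force: [-0.6, 1.5, 1.5]
grip_width: 0.0005
```

Call:
send_rows(plan=[[0,0,0,0.5,0,0,0],[0,0,0,0.5,0,0,0],[0,0,0,0,0,0,0]])

```text
time_s: 19.7
tool_pos: [0.5512, 0.3212, 0.1414]
tool_rot: [-179.9, 0.1, 88.1]
force: [0.5, -0.4, 0.3]
grip_width: 0.0003
```

Call:
send_rows(plan=[[0,0,0,0.5,0,0,0],[0,0,0,0.5,0,0,0],[0,0,0,0.5,0,0,0],[0,0,0,0.5,0,0,0],[0,0,0,0.5,0,0,0],[0,0,0,0,0,0,0],[0,0,0,0,0,0,0]])

```text
time_s: 20.4
tool_pos: [0.5514, 0.3219, 0.1402]
tool_rot: [180.0, 0.0, 88.2]
force: [-1.3, -2.0, 5.9]
grip_width: 0.0006
```

Call:
send_rows(plan=[[0,0,0,0.5,0,0,0],[0,0,0,0.5,0,0,0],[0,0,0,0,0,0,0],[0,0,0,0,0,0,0]])

```text
time_s: 20.8
tool_pos: [0.5515, 0.3219, 0.1401]
tool_rot: [180.0, 0.0, 88.2]
force: [-2.3, -2.4, 9.3]
grip_width: 0.0006
```

The left end stopped rigidly at 0.140 m. That matches a seated left end with the right end still 8.5 mm up. Now the right end.

Call:
send_rows(plan=[[0,0,0,-10,0,0,0],[0,0,0,-15,0,0,0],[0,-20,0,0,0,0,0],[0,-35,0,0,0,0,0],[0,-40,0,0,0,0,0],[0,-35,0,0,0,0,0],[0,-16,0,0,0,0,0],[0,0,0,8,0,0,0],[0,0,0,4,0,0,0],[0,0,0,2,0,0,0],[0,0,0,0,0,0,0],[0,0,0,0,0,0,0]])

```text
time_s: 22.0
tool_pos: [0.5465, 0.1775, 0.1498]
tool_rot: [-180.0, -0.0, 88.3]
force: [0.5, -0.1, -0.5]
grip_width: -0.0
```

Call:
send_rows(plan=[[0,-2,0,0.5,0,0,0],[0,0,0,1,0,0,0],[0,0,0,0.5,0,0,0],[0,0,0,0.5,0,0,0],[0,0,0,0.5,0,0,0],[0,0,0,0.5,0,0,0],[0,0,0,0,0,0,0]])

```text
time_s: 22.7
tool_pos: [0.5469, 0.174, 0.1468]
tool_rot: [180.0, 0.0, 88.2]
force: [-1.5, -0.9, 3.9]
grip_width: 0.0005
```

Call:
send_rows(plan=[[0,0,0,0.5,0,0,0],[0,0,0,0.5,0,0,0],[0,0,0,0,0,0,0]])

```text
time_s: 23.0
tool_pos: [0.5472, 0.1741, 0.1465]
tool_rot: [179.9, 0.0, 88.2]
force: [-1.4, -1.9, 8.4]
grip_width: 0.0007
```

Call:
send_rows(plan=[[0,0,0,0.5,0,0,0],[0,0,0,0.5,0,0,0],[0,0,0,0,0,0,0]])

```text
time_s: 23.3
tool_pos: [0.547, 0.1739, 0.1447]
tool_rot: [180.0, 0.0, 88.2]
force: [-1.0, -0.7, 3.7]
grip_width: 0.0004
```

Call:
send_rows(plan=[[0,0,0,0.5,0,0,0],[0,0,0,0.5,0,0,0],[0,0,0,0,0,0,0]])

```text
time_s: 23.6
tool_pos: [0.5467, 0.1739, 0.1429]
tool_rot: [-180.0, -0.0, 88.2]
force: [1.0, -1.2, 1.0]
grip_width: 0.0007
```

Call:
send_rows(plan=[[0,0,0,0.5,0,0,0],[0,0,0,0.5,0,0,0],[0,0,0,0.5,0,0,0],[0,0,0,0.5,0,0,0],[0,0,0,0.5,0,0,0],[0,0,0,0,0,0,0],[0,0,0,0,0,0,0]])

```text
time_s: 24.3
tool_pos: [0.5466, 0.1741, 0.1407]
tool_rot: [-180.0, 0.0, 88.2]
force: [-0.3, -0.2, 0.1]
grip_width: 0.0005
```

Call:
send_rows(plan=[[0,0,0,0.5,0,0,0],[0,0,0,0.5,0,0,0],[0,0,0,0.5,0,0,0],[0,0,0,0,0,0,0],[0,0,0,0,0,0,0]])

```text
time_s: 24.8
tool_pos: [0.5467, 0.1741, 0.1393]
tool_rot: [-180.0, 0.0, 88.2]
force: [0.2, -0.5, 0.4]
grip_width: 0.0007
```

Call:
send_rows(plan=[[0,0,0,0.5,0,0,0],[0,0,0,0.5,0,0,0],[0,0,0,0.5,0,0,0],[0,0,0,0.5,0,0,0],[0,0,0,0,0,0,0],[0,0,0,0,0,0,0]])

```text
time_s: 25.4
tool_pos: [0.5468, 0.1741, 0.1382]
tool_rot: [180.0, 0.0, 88.2]
force: [-2.1, -1.0, 6.7]
grip_width: 0.0004
```

Call:
send_rows(plan=[[0,0,0,0.5,0,0,0],[0,0,0,0.5,0,0,0],[0,0,0,0,0,0,0],[0,0,0,0,0,0,0]])

```text
time_s: 25.8
tool_pos: [0.5468, 0.1741, 0.1381]
tool_rot: [180.0, 0.1, 88.2]
force: [-4.6, -1.9, 11.8]
grip_width: 0.0003
```

The right end stopped at 0.1381 m, which is home. I'll recheck the left by touch.

Call:
send_rows(plan=[[0,0,0,-10,0,0,0],[0,0,0,-15,0,0,0],[0,20,0,0,0,0,0],[0,35,0,0,0,0,0],[0,40,0,0,0,0,0],[0,35,0,0,0,0,0],[0,20,0,8,0,0,0],[0,0,0,8,0,0,0],[0,0,0,5,0,0,0],[0,0,0,2,0,0,0],[0,0,0,0,0,0,0],[0,0,0,0,0,0,0]])

```text
time_s: 27.0
tool_pos: [0.5524, 0.3224, 0.1385]
tool_rot: [180.0, 0.0, 88.0]
force: [-0.3, 0.8, -0.8]
grip_width: 0.0002
```

Call:
send_rows(plan=[[0,0,0,0.5,0,0,0],[0,0,0,0.5,0,0,0],[0,0,0,0.5,0,0,0],[0,0,0,0,0,0,0],[0,0,0,0,0,0,0]])

```text
time_s: 27.5
tool_pos: [0.5523, 0.3227, 0.1382]
tool_rot: [179.9, 0.1, 88.1]
force: [-1.9, -3.2, 8.0]
grip_width: 0.0004
```

Both ends read 0.138 m. I'll back off, clear the scene and look.

Call:
send_rows(plan=[[0,0,0,-10,0,0,0],[0,0,0,-25,0,0,0],[0,-10,0,-40,0,0,0],[0,-30,-10,-35,0,0,0],[0,-35,-15,-30,0,0,0],[0,-35,-10,-20,0,0,0],[0,-20,0,0,0,0,0],[0,0,0,0,0,0,0],[0,0,0,0,0,0,0],[0,0,0,0,0,0,0]])

```text
time_s: 28.5
tool_pos: [0.5119, 0.1968, 0.2965]
tool_rot: [-180.0, -0.1, 88.3]
force: [-0.6, 0.8, 0.1]
grip_width: 0.0003
```

Run:
```python
from h import *
o=env.get_obs();print(o["time_s"],o["tool_pos"],o["tool_rot"],o["force"])
K=env.get_calibration("wrist");w=env.read_camera("wrist");s=env.read_camera("side");t=env.read_camera("top")
a=cv2.resize(w[0:300,220:520],(400,400),interpolation=cv2.INTER_CUBIC);b=cv2.resize(s[170:330,110:290],(400,400),interpolation=cv2.INTER_CUBIC)
cv2.imwrite("pics/f.png",np.hstack([a,b])[:,:,::-1])
for c,q in blobs(blue(t),25)[0]: print(c.round(1),q[4])
for q in ("wash_bottle","vial_tray","water_bottle","beaker"): print(q,[(round(d["confidence"],2),[int(x) for x in d["rect"]]) for d in env.regions_of("top",q)[:1]])
```

```text
28.5 [0.51189396 0.19678168 0.29653501] [-1.79955444e+02 -5.97977979e-02  8.82938574e+01] [-0.6149935   0.841241    0.13821975]
[293.4  29.3] 33075
[178.8 153. ] 55
[199.9 158. ] 50
[221. 161.] 51
[153.  199.5] 121
[233.  204.3] 130
[151.5 208.4] 28
[522.8 312.3] 2697
wash_bottle [(0.88, [322, 170, 342, 196])]
vial_tray [(0.7, [361, 177, 398, 198])]
water_bottle [(0.65, [69, 219, 107, 246])]
beaker [(0.55, [437, 242, 463, 265])]
```

View pics/f.png

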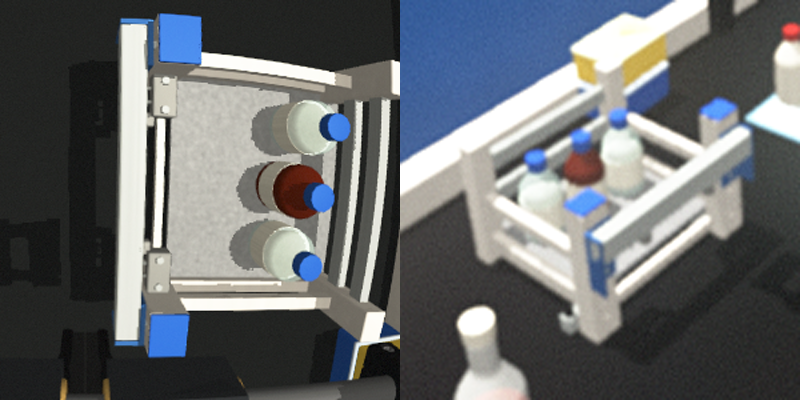

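The rail lies flat and level against both uprights (wrist view, cols 118–150), and the bottles and bench items are where they were. Handing in.

```bash
python3 -c "
from cell import env
print(env.sign_off())"
```

```text
the job is handed in; nothing more can be done
None
```

The guard rail hangs by itself across the front of the rack, home and level at both ends, and I handed the job in. The last motion ended at 28.5 s of the 72 s allowed.

- **Insertion:** I gripped the rail mid-bar and used a near wrist-camera view to move it 1.4 mm right so the tabs lined up with the slots. They went in with no force until the connectors touched the uprights at about 2 N. I lowered the rail onto the rollers and let go.
- **Pressing:** With the fingers closed, I pressed each end above its tongue. The highest readings before each snap were about 8 N. The stop checks afterwards read at most about 12 N.
- **Last checks:** By touch, the bar top stopped at 0.1382 m on the left and 0.1381 m on the right, against 0.138 m for fully home. The wrist and side pictures show the rail flat against both uprights. The bottles and the other bench items are within a pixel or two of where they started.
- **What was not seen:** I did not view the right-hand hooks from close by. That they are in follows from the stop height and the level rail. No check failed or disagreed.

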